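# Set the candles into their holders

## Task

Get the living-room table ready for the evening by putting each of the four candles, one after another, into its own holder: the tealight into the glass starfish, the smaller round candle onto the white footed dish, the big round pillar onto the flat round brass plate, and the square candle into the square slate dish with its sides in line with the dish's. Each must stand upright and flat inside its holder's rim; set them down gently without dropping any, leave the holders where they stand, and do not disturb the mug or the small blue bowl.

Things in the scene. Friction and masses are not known exactly. Their poses are not given: they have to be found in the camera images.
- tealight: tealight: a low round candle in a thin aluminium cup, diameter 38, height 18; 20 to 33 g. Origin: centre of its underside, z up.
- small_candle: the smaller round candle, cream wax, upright cylinder of diameter 46, height 52; up to 105 g. Origin: centre of its underside, z up.
- pillar: the big round pillar candle, cream wax, upright cylinder of diameter 60, height 90; up to 300 g. Origin: centre of its underside, z up.
- square_candle: square block candle, cream wax, 50 x 50, height 60; up to 185 g; its x and y axes are square to its upright sides. Origin: centre of its underside, z up.
- star_holder: starfish-shaped pressed-glass holder with five short round arms (reach 56 from the centre, at most 16 high). In its middle a round recess for the tealight: inner diameter 54, its floor 12 above the table, its 4 wide rim 16 above the table. Loose, 300 g. Origin: centre of its underside, z up, the recess centred above it.
- square_dish: flat square slate dish, 82 x 82, with a raised rim 6 wide: recess 70 x 70, floor 6 and rim 10 above the table. Loose, 350 g; its x and y axes are square to its sides. Origin: centre of its underside, z up.
- footed_dish: round white ceramic dish on a foot, outer diameter 72: recess of inner diameter 64, floor 30 and rim 34 above the table, foot of diameter 68. Loose, 350 g. Origin: centre of the underside of the foot, z up.
- round_plate: flat round brass plate, outer diameter 96, with a broad rim 9 wide: recess of inner diameter 78, floor 5 and rim 10 above the table. Loose, 400 g. Origin: centre of its underside, z up.
- mug: white ceramic mug standing on a round cork coaster, rim diameter 76, height 95, its handle at its +y side (reach 74 from the mug's axis); to be left alone. Origin: centre of its underside, 6 above the table.
- bowl: small blue ceramic bowl with two pebbles in it, rim diameter 60, height 22; to be left alone. Origin: centre of its underside.
There are look-alikes about, which are no part of the job. Several things have the shape of the tealight; the one meant has the colours described above. What is shaped like the small_candle but black is not meant.

How it is judged (in metres and radians):
At the end, for the whole second after the job is handed in: Each candle on its holder's recess floor (3 mm), tilt < 0.06 rad, centres within 10 mm (tealight), 11 mm (round candles), 14 mm (square); square candle in line with its dish to 0.22 rad; holders upright (0.05 rad), within 30 mm of their start; all at rest (horizontal distance between tealight and star_holder below 0.01 m and z of tealight in the frame of star_holder between 0.009 and 0.015 m and angle between each of tealight, small_candle, pillar, square_candle's own z axis and vertical below 0.06 rad and linear speed of each of tealight, star_holder, small_candle, footed_dish, pillar, round_plate, square_candle, square_dish below 0.02 m/s and distance of each of star_holder, footed_dish, round_plate, square_dish from where it was at the start of the episode below 0.03 m and angle between each of star_holder, footed_dish, round_plate, square_dish's own z axis and vertical below 0.05 rad and horizontal distance between small_candle and footed_dish below 0.011 m and z of small_candle in the frame of footed_dish between 0.027 and 0.033 m and horizontal distance between pillar and round_plate below 0.011 m and z of pillar in the frame of round_plate between 0.002 and 0.008 m and horizontal distance between square_candle and square_dish below 0.014 m and z of square_candle in the frame of square_dish between 0.003 and 0.009 m and (angle between the x axis of square_candle and the x axis of square_dish, either way round below 0.22 rad or angle between the x axis of square_candle and the y axis of square_dish, either way round below 0.22 rad)); the robot touches nothing.
It fails at once if the tealight is dropped (falls freely more than about 18 mm) (contact force between the fingers and tealight below 0.01 N and linear speed of tealight above 0.6 m/s).
It fails at once if the small_candle is dropped (falls freely more than about 18 mm) (contact force between the fingers and small_candle below 0.01 N and linear speed of small_candle above 0.6 m/s).
It fails at once if the pillar is dropped (falls freely more than about 18 mm) (contact force between the fingers and pillar below 0.01 N and linear speed of pillar above 0.6 m/s).
It fails at once if the square_candle is dropped (falls freely more than about 18 mm) (contact force between the fingers and square_candle below 0.01 N and linear speed of square_candle above 0.6 m/s).
It fails at once if the mug or the small bowl is moved by more than 25 mm (distance of any of mug, bowl from where it was at the start of the episode above 0.025 m).
It also fails if it takes over 107 s, if anything falls off the work surface, if the arm or the gripper's body presses on something with over 40 N, if the wrist force passes 120 N, or if a joint passes its speed limit or range.

## Robot

A 6-joint arm with a two-finger parallel gripper is mounted at the origin on the work surface. World frame = base frame: x ahead of the robot, y to its left, z up, the work surface at z = 0. Lengths are in m, angles in degrees, forces in N, time in s.
With the tool pointing down it reaches from about 0.325 to 0.775 m from the base axis. Payload 5.5 kg.
Tool frame: the origin (TCP) lies at the centre of the arm's flange, where the gripper is bolted on; the fingertips stand 182 mm ahead of it and the grasp point (between the pads) lies 163 mm ahead of it; z points along the fingers, y is the line along which they close (so a half turn about z gives the same grasp; the last joint's range is limited). The gripper opens to 88 mm and grips with 3 to 60 N. Pads are 20 mm wide; open, the fingers measure 115 mm over their backs; the gripper's body (75 mm by 178 mm) begins 61 mm behind the grasp point.
Start: joints at [64.59, 5.22, 70.514, -0, 104.267, -3.249], TCP at [0.226, 0.556, 0.405] pointing down, gripper open.
Joint ranges: [-164.24, 164.24], [-49.07, 125.15], [9.68, 141.18], [-86.29, 266.29], [3.28, 154.24], [-151.56, 151.56]. Speed limits (degrees/s): [147.25, 147.25, 172.46, 180, 180, 180].

## Interface

Orientations are given as [roll, pitch, yaw] about the fixed x, y, z axes, in that order (R = Rz(yaw) Ry(pitch) Rx(roll)).
In Python, from station import r gives the robot as it stands. The module is installed in compiled form; this text tells all that it offers. Calls block until the motion is done:
- r.reach(position, orientation): joint-space move of the TCP to a pose.
- r.servo_line(position, rotation=None, speed=0.15): straight line of the TCP; rotation=None keeps the orientation; speed is the mean speed in m/s.
- r.move_joints(angles): joint-space move.
- r.let_go() and r.grab(squeeze=None): open the fingers fully, or close them until they stop; squeeze is the grip in N (None keeps the last).
- r.wait(seconds).
- r.inverse_kinematics(position, orientation): joint angles nearest the present ones, or None.
- r.sense(): the state.
- r.snapshot(name): name is "scene" or "top"; returns a dict with "frame" (400x640x3 uint8, red, green, blue), "fx", "fy", "cx", "cy" (pixels), "R" (3x3) and "t" (3): a world point X has camera coordinates R X + t. Camera axes: x right, y down, z forward; pixel columns grow to the right and rows downward; lengths in m; the calibration is good to about 2 mm. A picture is of the moment at which its call begins. There is no depth.
A pose or a line that the arm cannot do raises r.IKError and nothing moves.
- r.hand_in(): hands the job in; it is judged then, once.
The state is a dict: "clock": time; "joints": joint angles; "joint_vel": joint speeds; "joint_torque": joint torques, N m; "tcp_pos": TCP position; "orientation": TCP orientation; "contact_force": force on the tool from outside, world axes, zero at the start; "torque": the same for the moment, N m; "opening": finger opening in m; "gripper_force": force on a finger pad.
Only numpy, scipy, OpenCV 4.12 (cv2) and the standard library are available. Lean on these libraries where they do the work, as an engineer would, in place of code of your own. Each camera call takes 0.05 s, during which the arm holds its last target. There are 200 camera calls.

## Working session

There is one attempt and no reset: what is moved stays moved. The work goes in short steps, each a Python script; the robot and the scene stay as the last script left them, time stands still between calls to the robot, and variables do not carry over. Pictures are saved under pics/ and viewed, at most 14 in all, crops included, and the job is handed in when it is done.

```bash
mkdir -p pics; python3 - <<'E'
from station import r
import cv2,numpy as np,pickle
d={}
for n in("scene","top"):
    s=r.snapshot(n); d[n]=s
    cv2.imwrite(f"pics/{n}0.png",s["frame"][:,:,::-1])
    print(n,s["fx"],s["fy"],s["cx"],s["cy"],np.round(s["R"],3).tolist(),np.round(s["t"],3), -s["R"].T@s["t"])
pickle.dump(d,open("s0.pkl","wb")); print(r.sense())
E
```

```text
scene 419.4957837495566 419.4957837495566 320.0746663033882 200.93208790360956 [[-0.065, 0.998, -0.021], [0.634, 0.025, -0.773], [-0.771, -0.063, -0.634]] [ 0.039 -0.275  1.441] [1.28773613 0.05904733 0.70220632]
top 493.26631456965464 493.26631456965464 310.9494668534478 200.38894070228073 [[-0.013, -1.0, 0.001], [-0.99, 0.013, -0.141], [0.141, -0.003, -0.99]] [-0.009  0.525  1.086] [ 0.3670394  -0.01286645  1.1486712 ]
{'clock': 0.1, 'joints': array([ 6.45902931e+01,  5.25752786e+00,  7.05747493e+01, -3.33428296e-03,
        1.04267024e+02, -3.24817294e+00]), 'joint_vel': array([ 0.01459461, -0.05621816, -0.18263416,  0.02433036, -0.06330245,
        0.10488506]), 'joint_torque': array([ 2.15466949e-03, -4.47854733e+01, -4.07572567e+01,  6.99605397e-02,
        2.82598869e-02, -8.84946780e-05]), 'tcp_pos': array([0.22635655, 0.55571323, 0.40363519]), 'orientation': array([-1.79900675e+02, -2.39882688e-03,  1.57837645e+02]), 'contact_force': array([-0.81747248, -0.36915829, -0.47314289]), 'torque': array([ 0.00052611, -0.03452722, -0.03541873]), 'gripper_force': 0.0, 'opening': 0.08764273147637118}
```

View pics/scene0.png

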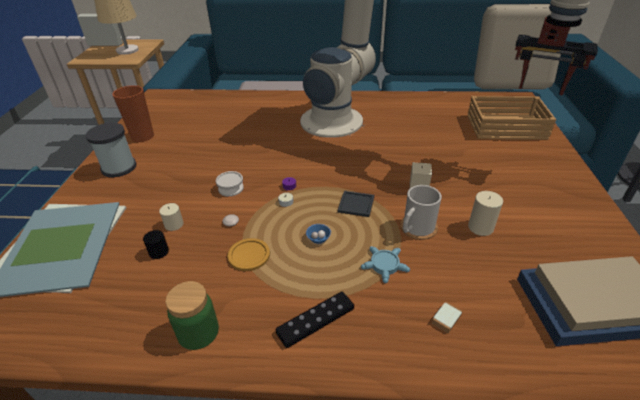

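View pics/top0.png

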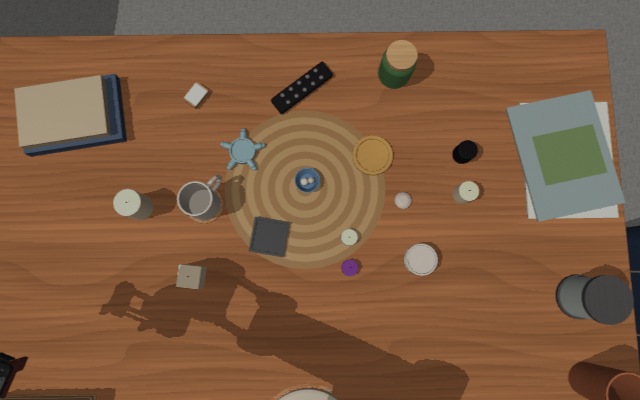

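The scene picture shows the pillar at (485,214), the square candle at (421,176), the small candle at (171,217) and its black twin at (156,245). The holders are the star at (385,262), slate at (356,204), brass plate at (249,255) and white dish at (230,183).

Three things could be the tealight, in top-view pixels: the white one at (349,237), the purple one at (350,268) and the pinkish one at (402,200). The white one at (349,237) fits "aluminium cup". I'll check it in an enlarged crop and measure by segmentation in the same step.

```bash
cat > h.py <<'E'
import numpy as np,cv2
def seg(img,seed,tol=14,win=45):
    hsv=cv2.GaussianBlur(img,(3,3),0)
    m=np.zeros((402,642),np.uint8)
    cv2.floodFill(hsv.copy(),m,seed,0,(tol,)*3,(tol,)*3,cv2.FLOODFILL_MASK_ONLY|cv2.FLOODFILL_FIXED_RANGE|(255<<8)|8)
    m=m[1:-1,1:-1]
    c=max(cv2.findContours(m,cv2.RETR_EXTERNAL,cv2.CHAIN_APPROX_NONE)[0],key=cv2.contourArea)
    return cv2.convexHull(c)
def ray(s,uv):
    d=np.array([(uv[0]-s["cx"])/s["fx"],(uv[1]-s["cy"])/s["fy"],1.]); d=s["R"].T@d
    return -s["R"].T@s["t"], d/np.linalg.norm(d)
def at_z(s,uv,z):
    o,d=ray(s,uv); return o+d*(z-o[2])/d[2]
def tri(views):
    A=np.zeros((3,3));b=np.zeros(3)
    for s,uv in views:
        o,d=ray(s,uv);P=np.eye(3)-np.outer(d,d);A+=P;b+=P@o
    X=np.linalg.solve(A,b)
    return X,[np.linalg.norm(np.cross(X-ray(s,uv)[0],ray(s,uv)[1])) for s,uv in views]
def proj(s,X):
    c=s["R"]@np.asarray(X)+s["t"]; return np.array([s["fx"]*c[0]/c[2]+s["cx"],s["fy"]*c[1]/c[2]+s["cy"]])
E
python3 - <<'E'
from h import *
import pickle
d=pickle.load(open("s0.pkl","rb"))
seeds={"tealight":((349,237),(286,197)),"small":((470,190),(171,210)),"pillar":((126,203),(488,199)),"square":((189,276),(421,167)),
"star":((243,151),(385,261)),"slate":((270,237),(356,204)),"footed":((421,260),(229,179)),"plate":((373,155),(249,255)),"bowl":((300,180),(312,233))}
ov={k:cv2.resize(d[k]["frame"],None,fx=4,fy=4,interpolation=cv2.INTER_CUBIC) for k in d}
for n,(a,b) in seeds.items():
    uv={}
    for k,sd in(("top",a),("scene",b)):
        c=seg(d[k]["frame"],sd,22)
        (cx,cy),(w,h),ang=cv2.minAreaRect(c); e=cv2.fitEllipse(c) if len(c)>5 else None
        M=cv2.moments(c); uv[k]=(M["m10"]/M["m00"],M["m01"]/M["m00"]) if M["m00"] else (cx,cy)
        cv2.polylines(ov[k],[c*4+2],True,(255,0,0),1)
        print(n,k,np.round(uv[k],1),"wh",round(w,1),round(h,1),round(ang,1))
    X,e=tri([(d[k],uv[k]) for k in d]); print("   ",X.round(4),np.round(e,4))
def crop(k,x,y,w=50,h=50,s=200): return cv2.resize(ov[k][4*y-2*h:4*y+2*h,4*x-2*w:4*x+2*w],(s,s))
T=[crop("top",349,237),crop("top",350,268),crop("top",402,200),crop("top",421,260),
 crop("scene",286,197),crop("scene",291,184),crop("scene",231,220),crop("scene",229,182),
 crop("top",467,191),crop("top",130,203),crop("top",190,276),crop("top",270,237)]
M=np.vstack([np.hstack(T[i:i+4]) for i in(0,4,8)])
cv2.imwrite("pics/c1.png",M[:,:,::-1])
T=[crop("top",243,151),crop("top",373,155),crop("scene",249,255),crop("scene",385,262),
 crop("scene",171,217),crop("scene",485,212),crop("scene",421,174),crop("scene",356,204)]
M=np.vstack([np.hstack(T[i:i+4]) for i in(0,4)])
cv2.imwrite("pics/c2.png",M[:,:,::-1])
E
```

```text
tealight top [349.1 236.6] wh 3.0 4.0 90.0
tealight scene [285.4 196.7] wh 7.0 13.0 90.0
    [ 0.4427 -0.1017  0.0182] [0.0008 0.0008]
small top [469.4 190.1] wh 2.1 2.8 45.0
small scene [168.8 209. ] wh 9.5 17.7 76.0
    [ 0.5413 -0.3719  0.051 ] [0.0017 0.0017]
pillar top [126.5 202.1] wh 24.7 26.2 45.0
pillar scene [489.3 198.6] wh 15.0 25.0 90.0
    [0.5191 0.3843 0.089 ] [0.0003 0.0003]
square top [188.2 276.1] wh 23.5 22.8 6.7
square scene [421.5 200.9] wh 34.2 73.5 6.1
    [ 0.3573  0.2753 -0.0527] [0.006 0.006]
star top [243.9 152.7] wh 26.8 39.4 15.3
star scene [384.9 263.7] wh 40.0 23.2 36.9
    [ 0.6475  0.1449 -0.0012] [0.0025 0.0025]
slate top [269.2 236.3] wh 35.6 35.2 10.6
slate scene [356.2 203.3] wh 31.6 23.2 13.2
    [0.4466 0.0826 0.005 ] [0.0011 0.0011]
footed top [420.9 259.2] wh 29.0 30.0 90.0
footed scene [228.4 179.4] wh 12.0 23.0 90.0
    [ 0.389  -0.2625  0.0302] [0.0005 0.0005]
plate top [318.7 175.6] wh 130.9 130.1 69.1
plate scene [248.8 252.3] wh 28.8 41.7 71.6
    [ 0.6084 -0.0999 -0.0071] [0.0667 0.0667]
bowl top [306.5 180.3] wh 10.0 13.6 74.1
bowl scene [317.8 233.9] wh 7.0 12.0 90.0
    [ 0.5755 -0.0067  0.0154] [0.0003 0.0003]
```

View pics/c1.png

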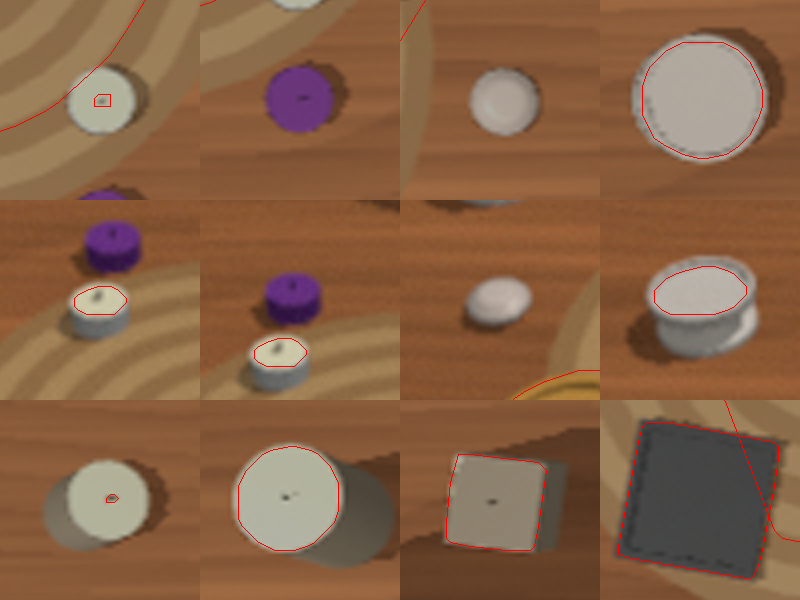

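View pics/c2.png

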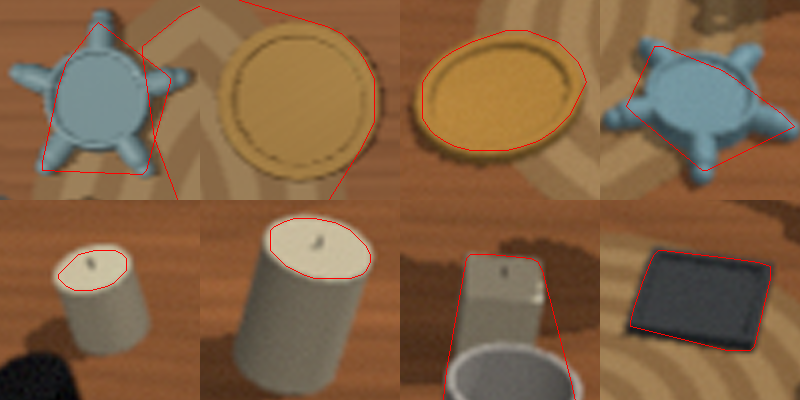

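The crop settles it: the one at top (349,237) has cream wax in a grey aluminium cup. The purple one and the pebble-like pinkish one at (402,200) don't match. Next I'll triangulate from pixels refined in the crops.

```bash
cat > meas.py <<'E'
from h import *
import pickle,json
d=pickle.load(open("s0.pkl","rb")); t,s=d["top"],d["scene"]
P={"tealight":((348.9,236.6),(285.4,197.1),.018),"small":((468.6,190.4),(168.6,208.9),.052),"pillar":((126.5,202.1),(489.4,198.9),.09),
"square":((188.6,276.4),(421.6,167.9),.06),"star":((242.1,150.1),(385.1,260.4),.016),"slate":((269.4,236.6),(356.2,203.3),.010),
"footed":((420.6,259),(228.9,179.4),.034),"plate":((372.5,154.9),(248.9,252.4),.010),"bowl":((307.5,180.5),(318,233),.022),"mug":((197,197),(423,198),.101)}
out={}
for n,(a,b,z) in P.items():
    X,e=tri([(t,a),(s,b)]); A=at_z(t,a,z);B=at_z(s,b,z)
    print(n,X.round(4),"text z",z,"top@z",A[:2].round(4),"scene@z",B[:2].round(4)); out[n]=[float(v) for v in (A[:2]*2+B[:2])/3]
def yaw(c,x0,y0,z):
    c=np.array([[x0-25+x/4-.4,y0-25+y/4-.4] for x,y in c]); W=np.array([at_z(t,p,z)[:2] for p in c])
    L=np.linalg.norm(np.roll(W,-1,0)-W,axis=1)
    v=np.roll(W,-1,0)-W; an=np.angle(np.mean(np.exp(4j*np.arctan2(v[:,1],v[:,0]))),deg=True)/4
    print("side lens",L.round(4),"yaw mod 90",an, "each",(np.degrees(np.arctan2(v[:,1],v[:,0]))%90).round(1)); return float(an)
out["square_yaw"]=yaw([(55,55),(147,63),(135,151),(46,143)],190,276,.06)
out["slate_yaw"]=yaw([(41,20),(180,43),(157,180),(18,156)],270,237,.01)
json.dump(out,open("pos.json","w"))
E
python3 meas.py
python3 - <<'E'
from station import r
import json
p=json.load(open("pos.json"))
for n in("tealight","small","pillar","square","star","slate","footed","plate"):
  for y in(0,90,180,-90):
    for z in(.2,.34):
      q=r.inverse_kinematics([*p[n],z],[180,0,y]); print(n,y,z,None if q is None else [int(v) for v in q])
E
```

```text
tealight [ 0.4427 -0.1016  0.0168] text z 0.018 top@z [ 0.4427 -0.1021] scene@z [ 0.4442 -0.1008]
small [ 0.541  -0.3714  0.0507] text z 0.052 top@z [ 0.5409 -0.3715] scene@z [ 0.5425 -0.3699]
pillar [0.5191 0.3846 0.0882] text z 0.09 top@z [0.5188 0.3835] scene@z [0.5212 0.3841]
square [0.3577 0.2541 0.0588] text z 0.06 top@z [0.3577 0.2529] scene@z [0.3592 0.2546]
star [0.6503 0.1456 0.0128] text z 0.016 top@z [0.6495 0.1442] scene@z [0.6532 0.1462]
slate [0.446  0.0825 0.0044] text z 0.01 top@z [0.4456 0.0807] scene@z [0.4525 0.0836]
footed [ 0.3893 -0.2614  0.0304] text z 0.034 top@z [ 0.3893 -0.2606] scene@z [ 0.3941 -0.2598]
plate [ 0.6356 -0.1619  0.0082] text z 0.01 top@z [ 0.6354 -0.1631] scene@z [ 0.6372 -0.16  ]
bowl [ 0.5745 -0.0077  0.0172] text z 0.022 top@z [ 0.5738 -0.0088] scene@z [ 0.5794 -0.0061]
mug [0.5277 0.2318 0.0928] text z 0.101 top@z [0.5263 0.2286] scene@z [0.5376 0.2309]
side lens [0.0506 0.0477 0.0487 0.0476] yaw mod 90 -5.693736502800758 each [84.3 83.2 84.2 85.5]
side lens [0.0818 0.0799 0.0811 0.0795] yaw mod 90 -9.989187256243197 each [79.8 80.1 79.5
[... 1716 characters left out ...]
4, -83]
slate 180 0.34 [6, -17, 98, 0, 99, -83]
slate -90 0.2 None
slate -90 0.34 None
footed 0 0.2 [-37, -11, 107, 0, 84, 52]
footed 0 0.34 [-37, -15, 96, 0, 98, 52]
footed 90 0.2 [-37, -11, 107, 0, 84, -37]
footed 90 0.34 [-37, -15, 96, 0, 98, -37]
footed 180 0.2 [-37, -11, 107, 0, 84, -127]
footed 180 0.34 [-37, -15, 96, 0, 98, -127]
footed -90 0.2 [-37, -11, 107, 0, 84, 142]
footed -90 0.34 [-37, -15, 96, 0, 98, 142]
plate 0 0.2 [-17, 16, 78, 0, 84, 72]
plate 0 0.34 [-17, 13, 67, 0, 98, 72]
plate 90 0.2 [-17, 16, 78, 0, 84, -17]
plate 90 0.34 [-17, 13, 67, 0, 98, -17]
plate 180 0.2 [-17, 16, 78, 0, 84, -107]
plate 180 0.34 [-17, 13, 67, 0, 98, -107]
plate -90 0.2 None
plate -90 0.34 None
```

```bash
cat > act.py <<'E'
from station import r
from h import *
import json
P={"pillar":(.5195,.384),"small":(.5416,-.371),"tealight":(.4434,-.1016),"square":(.3584,.2534),
"plate":(.6361,-.1626),"footed":(.3902,-.2602),"star":(.6504,.1447),"slate":(.4463,.0812)}
def say(t):
    s=r.sense(); print(t,"t",round(s["clock"],1),"tcp",s["tcp_pos"].round(4),"F",s["contact_force"].round(2),"open",round(s["opening"],4),"gf",round(s["gripper_force"],1)); return s
def line(xy,z,speed):   # straight line, then remove the sag
    p=np.array([*xy,z]); r.servo_line(p,speed=speed)
    e=p-r.sense()["tcp_pos"]; r.servo_line(p+np.clip(e,-.003,.003),speed=.02)
def pick(n,yaw,tip,height,squeeze,carry):
    xy=P[n]; r.reach([*xy,height+.05+.182],[180,0,yaw]); line(xy,tip+.182,.12); say("at "+n)
    r.grab(squeeze); say("grabbed"); r.servo_line([*xy,carry+tip+.182],speed=.15); r.wait(.2); return say("lifted")
def place(n,yaw,tip,floor,carry,rot=True):
    xy=P[n]; r.reach([*xy,carry+tip+.182],[180,0,yaw]); r.servo_line([*xy,floor+tip+.182+.02],speed=.15)
    line(xy,floor+tip+.182+.006,.06); a=say("near"); z=floor+tip+.182+.006
    while z>floor+tip+.182-.002:
        z-=.001; r.servo_line([*xy,z],speed=.02) ; s=r.sense()
        if s["contact_force"][2]-a["contact_force"][2]>1.0: break
    say("down"); r.let_go(); r.wait(.2); r.servo_line([*xy,floor+tip+.182+.10],speed=.15); say("clear")
E
cat > look.py <<'E'
import sys,pickle
from act import *
tag=sys.argv[1]; pts=[tuple(map(int,a.split(","))) for a in sys.argv[2:]]
d={k:r.snapshot(k) for k in("top","scene")}; pickle.dump(d,open(tag+".pkl","wb"))
T=[]
for i,k in enumerate(("top","scene")):
    f=cv2.copyMakeBorder(d[k]["frame"],30,30,30,30,cv2.BORDER_CONSTANT)
    for x,y in pts[i::2]:
        T.append(cv2.resize(f[y+5:y+55,x+5:x+55],(250,250),interpolation=cv2.INTER_CUBIC))
n=len(T)//2
cv2.imwrite(f"pics/{tag}.png",np.vstack([np.hstack(T[:n]),np.hstack(T[n:])])[:,:,::-1])
E
python3 - <<'E'
from act import *
pick("pillar",90,.04,.09,25,.15)
E
```

```text
at pillar t 2.6 tcp [0.5194 0.3838 0.2215] F [-0.21  0.41 -0.53] open 0.0878 gf 0.0
grabbed t 3.2 tcp [0.5192 0.3838 0.2208] F [-1.41  0.16  0.15] open 0.0599 gf 25.0
lifted t 4.6 tcp [0.5195 0.384  0.3708] F [ 0.58 -0.5  -2.1 ] open 0.0597 gf 25.0
```

```bash
python3 - <<'E'
from act import *
place("plate",90,.04,.005,.15)
pick("small",0,.022,.052,18,.10)
place("footed",0,.022,.030,.10)
pick("tealight",0,.0065,.018,10,.16)
E
python3 look.py l1 373,155 249,245 421,255 229,170
```

```text
near t 8.2 tcp [ 0.6364 -0.1627  0.2342] F [ 0.4   0.42 -3.33] open 0.06 gf 25.0
down t 8.7 tcp [ 0.6361 -0.1626  0.2308] F [-0.66 -0.29 -1.36] open 0.0598 gf 25.0
clear t 10.3 tcp [ 0.636  -0.1626  0.3258] F [ 0.51 -0.42 -0.33] open 0.0878 gf 0.0
at small t 12.5 tcp [ 0.5414 -0.3711  0.204 ] F [-0.3  -0.06 -0.36] open 0.0878 gf 0.0
grabbed t 13.2 tcp [ 0.5413 -0.3709  0.203 ] F [ 0.8   0.34 -0.66] open 0.0458 gf 18.0
lifted t 14.3 tcp [ 0.5415 -0.3709  0.3023] F [ 0.48 -0.6  -0.69] open 0.0455 gf 18.0
near t 16.1 tcp [ 0.3903 -0.2603  0.2406] F [ 0.72 -0.88 -1.47] open 0.0457 gf 18.0
down t 16.4 tcp [ 0.3902 -0.2602  0.2389] F [ 0.74  0.37 -0.21] open 0.0455 gf 18.0
clear t 18.2 tcp [ 0.3901 -0.2601  0.333 ] F [0.04 0.13 0.09] open 0.0879 gf 0.0
at tealight t 19.9 tcp [ 0.4435 -0.1011  0.1886] F [-0.62  0.42  0.51] open 0.0881 gf 0.0
grabbed t 20.7 tcp [ 0.4432 -0.101   0.1877] F [ 0.41 -0.22 -0.39] open 0.0379 gf 10.0
lifted t 22.1 tcp [ 0.4433 -0.1016  0.3476] F [-0.39 -0.24  0.05] open 0.0374 gf 10.0
```

View pics/l1.png

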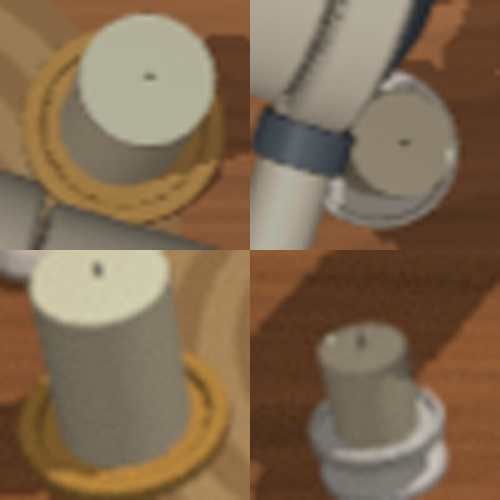

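The pillar stands in the brass plate (base at about (373,160) top) and the small candle is in the white dish, a little off-centre to the right. Force noise ended the lowering about 5 mm early, so I'll lower by position from now on.

```bash
cat >> act.py <<'E'
def place2(n,yaw,zg,floor,carry):  # zg: TCP height when grasped on the table
    xy=P[n]; z=zg+floor; r.reach([*xy,zg+carry],[180,0,yaw]); r.servo_line([*xy,z+.02],speed=.15)
    line(xy,z+.004,.06); say("near"); line(xy,z+.0005,.02); say("down")
    r.let_go(); r.wait(.2); r.servo_line([*xy,z+.12],speed=.15); say("clear")
E
python3 - <<'E'
from act import *
place2("star",0,.1877,.012,.16)
P0=r.sense()
xy=P["square"]; 
pick("square",84.3,.028,.06,22,.15)
E
```

```text
near t 25.1 tcp [0.6508 0.1448 0.2051] F [ 0.83 -0.42  0.04] open 0.0378 gf 10.0
down t 25.7 tcp [0.6505 0.1447 0.2005] F [ 0.07 -0.15 -0.24] open 0.0376 gf 10.0
clear t 27.8 tcp [0.6503 0.1447 0.3182] F [ 0.62  0.39 -0.27] open 0.088 gf 0.0
at square t 30.1 tcp [0.3582 0.2534 0.21  ] F [-1.   -0.11  0.45] open 0.088 gf 0.0
grabbed t 30.7 tcp [0.358  0.2533 0.2092] F [-0.65  0.22  0.15] open 0.0498 gf 21.9
lifted t 32.1 tcp [0.3583 0.2534 0.359 ] F [-0.6  0.7 -1.7] open 0.0501 gf 21.9
```

```bash
python3 - <<'E'
from act import *
place2("slate",80.0,.2092,.006,.15)
r.reach([.36,.42,.42],[180,0,120]); say("parked")
E
python3 look.py l2 373,153 249,245 421,257 229,172 243,151 385,260 270,237 356,195
```

```text
near t 34.5 tcp [0.4466 0.0813 0.2201] F [-0.81  0.06 -1.74] open 0.05 gf 21.9
down t 35.1 tcp [0.4464 0.0812 0.2159] F [-0.08  0.59 -1.19] open 0.0502 gf 21.9
clear t 37.0 tcp [0.4462 0.0812 0.334 ] F [-0.5   0.2  -0.32] open 0.0878 gf 0.0
parked t 38.4 tcp [0.3606 0.4193 0.4195] F [ 0.23 -0.71  0.19] open 0.0877 gf 0.0
```

```bash
python3 - <<'E'
import cv2
m=cv2.imread("pics/l2.png"); cv2.imwrite("pics/l2s.png",cv2.resize(m,(800,400),interpolation=cv2.INTER_AREA))
E
```

```text
(no output)
```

View pics/l2s.png

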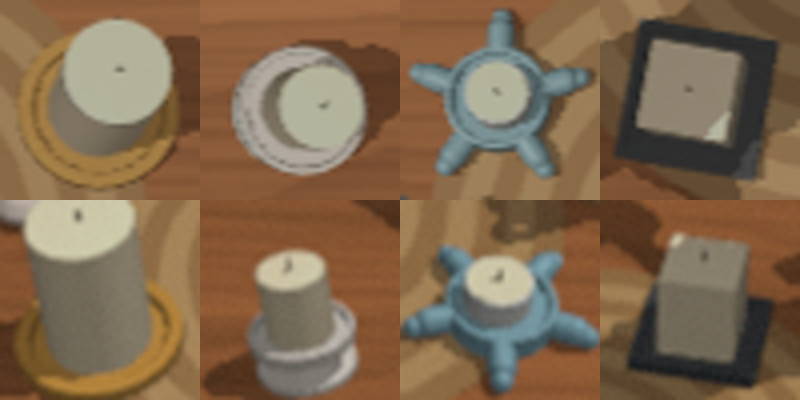

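All four candles stand upright in their holders. I'll measure the offsets between candle and holder centres from both views.

```bash
python3 - <<'E'
from h import *
import pickle
d=pickle.load(open("l2.pkl","rb")); t,s=d["top"],d["scene"]
# crop-picked centres, top and scene: (candle, z, holder, z, candle scene)
for n,a,za,b,zb,c in [("pillar",(377.1,145.4),.095,(372.5,154.7),.010,None),
 ("small",(425.9,258.4),.082,(420.5,259.0),.034,(229-25+(291-200)/4-.4,172-25+71/4-.4)),
 ("tealight",(241.9,149.1),.030,(241.7,150.3),.016,(385-25+(499-400)/4-.4,260-25+82/4-.4)),
 ("square",(267.6,234.6),.066,(269.2,236.5),.010,(356-25+(703-600)/4-.4,195-25+56/4-.4))]:
    A,B=at_z(t,a,za),at_z(t,b,zb); print(n,A[:2].round(4),B[:2].round(4),"off mm",((A-B)[:2]*1e3).round(1), "tri" ,None if c is None else tri([(t,a),(s,c)])[0].round(4))
# edges: fitted face ellipses, for a check of the wax tops
for n,a in(("pillar",(377,150)),("small",(428,262)),("tealight",(242,153))):
    c=seg(t["frame"],a,25); m=cv2.minEnclosingCircle(c); print(n,np.round(m[0],1),round(m[1],1))
E
```

```text
pillar [ 0.6366 -0.1626] [ 0.6359 -0.1631] off mm [0.7 0.5] tri None
small [ 0.3894 -0.2613] [ 0.3893 -0.2603] off mm [ 0.2 -1. ] tri [ 0.3893 -0.2611  0.0798]
tealight [0.6484 0.1428] [0.649  0.1452] off mm [-0.6 -2.4] tri [0.6489 0.1434 0.0281]
square [0.4462 0.0801] [0.4458 0.0812] off mm [ 0.3 -1.1] tri [0.446  0.0809 0.0684]
pillar [376.7 145.5] 12.8
small [420.8 259. ] 14.8
tealight [241.4 148.6] 7.6
```

All the centres are within about 2.5 mm, the heights agree with the recess floors, and the mug and bowl were never approached. Handing in.

```bash
python3 -c "
from station import r
print(r.hand_in())"
```

```text
the job is handed in; nothing more can be done
None
```

The job is handed in at about 38 s on the robot clock; the judge's result was not shown, but all four candles stand upright in their holders, centred to within about 2.5 mm by my camera measurement, though the pillar and small candle were released about 5–6 mm above their recess floors, within the drop limit.

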